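# Fit the depth stop to a bent hollowing tool

### The job

Fit the aluminium depth-stop collar to the bent hollowing tool held in the clamping stand: thread it on over the cutter, work it along the neck and round the bend, slide it down the shank until it sits snug against the brass ferrule, and let go of it there. It is a close fit, so feel your way and turn it with the bend; never force it when it binds, or bump the tool with the gripper. Leave the glue bottle, the wax tin and the wooden cup where they stand.

Things in the scene. Friction and masses are not known exactly. Their poses are not given: they have to be found in the camera images.
- collar: depth-stop collar: aluminium block 24 mm long along its bore (x), 32 mm wide with two flat sides (y), 36 mm high (z); plain 13.6 mm round bore right through, eased at the mouths. Origin: middle of the bore, 22 mm above the underside. Loose brass thumbscrew 12 mm high on top. About 0.12 kg. Starts standing on the bench, bore level; either end may go on first; hangs thumbscrew up when let go on the bar
- clamp_stand: fixed wooden stand that holds the bent tool fast, its axis 130 mm above the bench. Origin on the bench under the clamp block's centre, x along the shank to the bend. Board 135 x 115 x 18 mm; block 46 mm (x) by 80 mm, 160 mm high, wing nuts to 175 mm; then 72 mm of 30 mm thick handle and 22 mm thick brass ferrule, ending at x = 95 mm. From there on the tool is a plain round steel bar 12 mm thick
- home (a point): centre of the ferrule's end face on the bar's axis, exact; all the points' axes are the stand's. The shank runs straight from here along x for 110 mm. The collar is home when its end face touches this face: its origin then lies 12 mm from here along x
- bend_start (a point): on the bar's centre line, 110 mm along x from home: the shank ends, and the bar bends to the -y side on a 70 mm centre-line radius by 50 degrees, then runs straight for 55 mm (the neck). Exact. It was bent by hand: from here on the real bar is swung to either side by up to 0.03 rad
- bend_mid (a point): half way round the bend on its centre line, as drawn: for a level tool bent by exactly 50 degrees. The real bar may lie 1 mm off here (see cutter_end)
- bend_end (a point): end of the bend, beginning of the straight neck, on the centre line as drawn; the real bar may lie 2 mm off here
- neck_mid (a point): middle of the straight 55 mm neck on the centre line as drawn; the real bar may lie 3.5 mm off here
- cutter_end (a point): free end of the 5 mm thick round cutter bit as drawn. The bit stands 16 mm out of the 55 mm neck, whose nose is a half ball of 6 mm radius. The tool was laid in the clamp by eye, rolled about the shank by up to 0.05 rad either way, and bent by hand, so the real bit may lie 4 mm higher or lower and 4 mm to either side of this point: look or feel for it
- glue_bottle: cream-coloured glue bottle, 52 mm in diameter, 159 mm high, standing; origin at the centre of its foot
- wax_tin: round metal wax tin, 66 mm in diameter, 28 mm high; origin at the centre of its foot
- cup: turned wooden cup, 68 mm in diameter, 48 mm high; origin at the centre of its foot
Not all that is in view belongs to the job. There is more than one size of the collar; the one meant has the size given above.

How it is judged:
On the way, in this order (a step that is already met when the one before it is completed fails the run):
1. the collar is threaded on the straight neck (distance between collar and neck_mid below 0.008 m).
2. the collar is in the middle of the bend (distance between collar and bend_mid below 0.008 m).
At the end, for the whole second after the job is handed in: the collar sits on the shank against the brass ferrule with no more than 1.5 mm of gap, on the bar's axis within 3 mm and square to it within 0.12 rad, at rest and released (x of collar in the frame of home between 0.0105 and 0.0135 m and y of collar in the frame of home between -0.003 and 0.003 m and z of collar in the frame of home between -0.003 and 0.003 m and angle between the x axis of collar and the x axis of home, either way round below 0.12 rad and linear speed of collar below 0.01 m/s); the robot touches nothing.
It fails at once if the collar is forced on the bar with more than 12 N while it is threaded on, worked round the bend or slid along (contact force between collar and clamp_stand above 12 N and x of collar in the frame of home above 0.016 m).
It fails at once if the collar is rammed against the ferrule with more than 25 N (contact force between collar and clamp_stand above 25 N).
It fails at once if the gripper or arm knocks or leans on the tool or its stand with more than 10 N (contact force between the arm and clamp_stand above 10 N).
It fails at once if the glue bottle, the wax tin or the wooden cup is moved (more than 20 mm) (distance of any of glue_bottle, wax_tin, cup from where it was at the start of the episode above 0.02 m).
It also fails if it takes over 72 s, if anything falls off the work surface, if the arm or the gripper's body presses on something with over 40 N, if the wrist force passes 120 N, or if a joint passes its speed limit or range.

### The arm

A 6-joint arm with a two-finger parallel gripper is mounted at the origin on a cart in front of the work surface, level with it; the furniture and walls round the work are solid. World frame = base frame: x ahead of the robot, y to its left, z up, the work surface at z = 0. Lengths are in m, angles in rad, forces in N, time in s.
With the tool pointing down it reaches from about 0.35 to 0.725 m from the base axis. Payload 4.3 kg.
Tool frame: the origin (TCP) lies at the very end of the fingers, on their centre line; the grasp point (between the pads) lies 19 mm behind it; z points along the fingers, y is the direction in which the jaws open and shut (so a half turn about z gives the same grasp; the last joint's range is limited). The gripper opens to 85 mm and grips with 20 to 120 N. Pads are 22 mm wide; open, the fingers measure 114 mm over their backs; the gripper's body (76 mm by 85 mm) begins 54 mm behind the grasp point. The pads swing forward as they close: fully open they stand 13 mm farther back than shut.
Start: joints at [-1.225, 0.377, 0.081, 1.274, 0, 1.46], TCP at [0.253, -0.516, 0.231] pointing down, gripper open.
Joint ranges: [-2.72, 2.72], [-0.84, 1.66], [-1.02, 1.22], [-1.77, 2.12], [-1.37, 1.28], [-3.14, 3.14]. Speed limits (rad/s): [2.57, 2.57, 3.14, 3.14, 3.14, 3.14].

### API

Orientations are given as a unit quaternion [w, x, y, z].
In Python, from rig import bot, eyes gives the robot as it stands.
- The arm moves only by the tool send_rows, never from a script. Its arguments are lists of equal length, an entry for each row: "delta_pos": the shift along the tool's x, y, z each as a share of 100 mm, from -1 to 1, a list of three; "rotation": the turn, a rotation vector about the tool's x, y, z each as a share of 120 degrees, from -1 to 1, a list of three; "hand": the closure, from -1 (fully open) to 1 (shut), so that 0 is half open. A call has 1 to 10 rows; each row is the pose to reach, as a shift and turn from the pose measured when the call began, along the tool's axes at that moment; what a row does not reach only later rows make up. A row lasts 1/10 s, in which the tool goes at most 50 mm and 8.59 degrees, less where a joint would pass 70% of its speed; a pose out of reach is approached as far as the arm can. A call with a number of a shift or a turn outside -1 to 1 is refused whole. A call with a gripper value outside its range is refused whole. The fingers move at their own pace and stop on an object; the grip force is fixed at half the most. Time passes only in rows, so rows that repeat a pose let the fingers close. It gives the time, the measured TCP pose, the force and the opening at its end, in the units of the state.
- bot.sense(): the state, without advancing time (a new reading comes with each control period).
- eyes.capture(name): name is "side" or "top" or "wrist"; returns a dict with "img" (420x560x3 uint8, red, green, blue), "depth" (420x560 float32, m along the optical axis (not along the pixel's ray), 0 where there is no reading), "K" (3x3 intrinsics, pixels), "rvec" (rotation vector, rad) and "tvec" (3), from world to camera coordinates, as OpenCV has them. Camera axes: x right, y down, z forward; pixel columns grow to the right and rows downward; lengths in m; the calibration is good to about 2 mm. A picture is of the moment at which its call begins.
- bot.sign_off(): hands the job in, once; it reports no verdict.
The state is a dict: "time": time; "joint_positions": joint angles; "qd": joint speeds; "joint_efforts": joint torques, N m; "position": TCP position; "tcp_rot": TCP orientation; "ft_force": force on the tool from outside, world axes, zero at the start; "wrist_torque": the same for the moment, N m; "grip_width": finger opening in m.
Only numpy, scipy, OpenCV 4.12 (cv2) and the standard library are available. Lean on these libraries where they do the work, as an engineer would, in place of code of your own. Each camera call takes 0.05 s, during which the arm holds its last target. There are 200 camera calls.

## Working session

There is one attempt and no reset: what is moved stays moved. The work goes in short steps, Python scripts to look and compute and a tool call to move; the robot and the scene stay as the last step left them, time stands still between calls to the robot, and variables do not carry over. Pictures are saved under pics/ and viewed, about 8 in all and at most 12, crops included, and the job is handed in when it is done.

Besides the shell and the picture viewer there is one more tool, called after "Request:" by a JSON object that holds its "method" and its "body". send_rows: Moves the arm, as the interface text tells. Its arguments: {"type":"object","properties":{"delta_pos":{"type":"array","items":{"type":"array","items":{"type":"number","minimum":-1,"maximum":1}}},"rotation":{"type":"array","items":{"type":"array","items":{"type":"number","minimum":-1,"maximum":1}}},"hand":{"type":"array","items":{"type":"number"}}},"required":["delta_pos","rotation","hand"]}

```bash
mkdir -p pics; ls; cat > h.py <<'E'
import numpy as np, cv2, pickle
from rig import bot, eyes
from scipy.spatial.transform import Rotation as R
def cap(n):
    c=eyes.capture(n); pickle.dump(c,open(f'{n}.pkl','wb')); return c
def load(n): return pickle.load(open(f'{n}.pkl','rb'))
def cloud(c):
    h,w=c['depth'].shape; u,v=np.meshgrid(np.arange(w),np.arange(h)); d=c['depth']
    K=c['K']; P=np.stack([(u-K[0,2])/K[0,0]*d,(v-K[1,2])/K[1,1]*d,d],-1)
    Rm=cv2.Rodrigues(np.array(c['rvec'],float))[0]
    return (P-np.array(c['tvec']).ravel())@Rm
def plane(c,u,v,z):
    Rm=cv2.Rodrigues(np.array(c['rvec'],float))[0]; o=-Rm.T@np.array(c['tvec']).ravel()
    d=Rm.T@np.linalg.inv(c['K'])@np.array([u,v,1.]); return o+d*(z-o[2])/d[2]
def proj(c,p): return cv2.projectPoints(np.array(p,float).reshape(-1,3),np.array(c['rvec'],float),np.array(c['tvec'],float),c['K'],None)[0].reshape(-1,2)
def rt():
    s=bot.sense(); q=s['tcp_rot']; return np.array(s['position']),R.from_quat([q[1],q[2],q[3],q[0]]).as_matrix()
E
python3 - <<'E'
from h import *
s=bot.sense(); print(s)
a=cap('side');b=cap('top')
for c in(a,b):
    Rm=cv2.Rodrigues(np.array(c['rvec'],float))[0]; print(-Rm.T@np.array(c['tvec']).ravel(), Rm[2], c['K'][0,0])
cv2.imwrite('pics/a.png',a['img'][:,:,::-1]);cv2.imwrite('pics/b.png',b['img'][:,:,::-1])
E
```

```text
pics
{'time': 0.0, 'joint_positions': array([-1.22533473e+00,  3.78061217e-01,  7.96487127e-02,  1.27439596e+00,
       -3.36290686e-06,  1.46051050e+00]), 'qd': array([ 1.35238025e-03, -1.57597762e-03,  5.00084329e-05, -1.39778005e-04,
       -5.50914759e-04, -1.09072523e-03]), 'joint_efforts': array([-1.31652209e-04, -4.63606739e+01,  2.69873625e+01,  2.07474001e-02,
        8.30341833e-06, -7.12515700e-06]), 'position': array([ 0.2528693 , -0.51569588,  0.23037076]), 'tcp_rot': array([-9.98925110e-04,  9.74148446e-01,  2.25906600e-01, -1.19699026e-04]), 'ft_force': array([-0.37034375,  0.45733452,  0.41944962]), 'wrist_torque': array([ 0.02279454, -0.07047153,  0.03795943]), 'grip_width': 0.08525515207087746}
[ 0.27659186 -0.83042885  0.63424473] [ 0.29240202  0.81366042 -0.50245177] 393.75123810287766
[0.32450212 0.00685687 1.43021299] [ 0.17433724 -0.02190821 -0.98444226] 463.5678572205943
```

View pics/a.png

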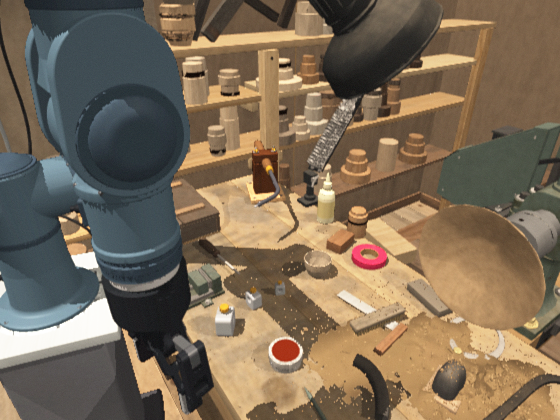

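View pics/b.png

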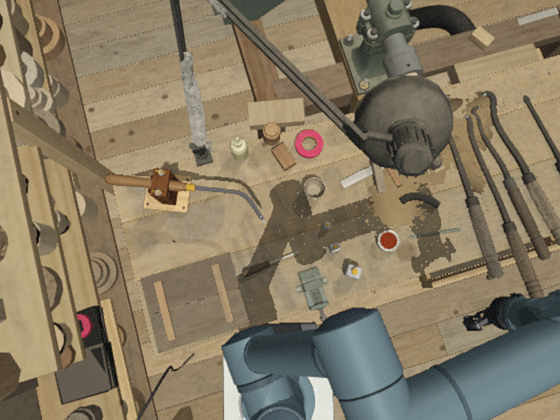

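Side view: the stand is at (264,175) and the cutter near (292,237). There are three collar candidates: (226,320), (254,298) and (280,289). I'll enlarge them and measure.

```bash
python3 - <<'E'
from h import *
a=load('side');b=load('top')
A=cv2.resize(a['img'][270:345,205:305],None,fx=4,fy=4,interpolation=2)
B=cv2.resize(b['img'][235:310,290:370],None,fx=4,fy=4,interpolation=2)
C=cv2.resize(b['img'][160:225,140:275],None,fx=5,fy=4.5,interpolation=2)[:300]
im=np.zeros((600,740,3),np.uint8);im[:300,:400]=A;im[:300,420:740]=B;im[300:592,:675]=C[:292]
cv2.imwrite('pics/c.png',im[:,:,::-1])
P=cloud(a);Q=cloud(b)
for n,X,pts in(('side',P,[(226,320),(226,308),(254,298),(280,289)]),('top',Q,[(353,271),(335,249),(329,250),(262,216),(255,203),(238,193),(215,190),(190,187)])):
    for u,v in pts: print(n,u,v,X[v,u].round(4))
# heights of things near collars
for n,X in(('side',P),('top',Q)):
    np.save(n+'_cl.npy',X)
for n,(u0,u1,v0,v1) in {'A':(212,240,300,338),'B':(244,264,286,312),'C':(272,290,280,300)}.items():
    p=P[v0:v1,u0:u1].reshape(-1,3);p=p[(p[:,2]>.008)&(p[:,2]<.2)];print(n,len(p),p.min(0).round(3),p.max(0).round(3))
E
```

```text
side 226 320 [ 0.3644 -0.2553  0.047 ]
side 226 308 [ 0.3688 -0.2406  0.0647]
side 254 298 [ 0.4387 -0.1978  0.0327]
side 280 289 [ 0.5106 -0.165   0.0102]
top 353 271 [ 0.3643 -0.2292  0.0649]
top 335 249 [ 0.432  -0.1832  0.0387]
top 329 250 [ 0.4312 -0.1679  0.0149]
top 262 216 [0.5231 0.032  0.1352]
top 255 203 [ 0.5862  0.0557 -0.0038]
top 238 193 [0.5915 0.0989 0.1331]
top 215 190 [0.602  0.1644 0.1322]
top 190 187 [0.6104 0.2338 0.1418]
A 541 [ 0.342 -0.262  0.008] [ 0.388 -0.213  0.068]
B 246 [ 0.425 -0.203  0.008] [ 0.456 -0.172  0.049]
C 103 [ 0.496 -0.178  0.009] [ 0.52  -0.157  0.035]
```

View pics/c.png

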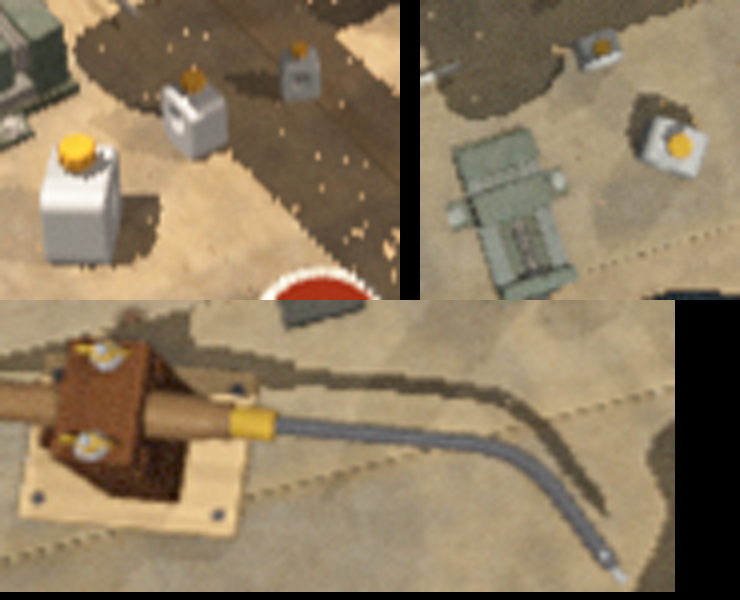

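Measured total heights are about 68, 48 and 35 mm. The middle block (side 254,298; top 335,249) matches 36 + 12 = 48 mm, so that is the collar. The other two are the wrong size. Next I'll measure the collar's yaw and the tool's line.

```bash
python3 - <<'E'
from h import *
for n in('side','top'):
    P=np.load(n+'_cl.npy'); M=(P[...,2]>.112)&(P[...,2]<.15)&(P[...,1]>.0)&(P[...,1]<.24)&(P[...,0]>.48)&(P[...,0]<.66)
    p=P[M]; print(n,len(p))
    for y in np.arange(.01,.24,.012):
        q=p[abs(p[:,1]-y)<.006]
        if len(q): print(round(y,3),len(q),q.mean(0).round(4),q[:,0].min().round(4),q[:,0].max().round(4),np.percentile(q[:,2],90).round(4))
    C=P[(P[...,0]>.41)&(P[...,0]<.47)&(P[...,1]>-.215)&(P[...,1]<-.15)]
    t=C[(C[:,2]>.030)&(C[:,2]<.06)]; b=C[C[:,2]<.006]
    r=cv2.minAreaRect((t[:,:2]*1000).astype(np.float32)); print('top',len(t),r,'bench z',np.median(b[:,2]))
    f=C[(C[:,2]>.005)&(C[:,2]<.032)]; print('all',cv2.minAreaRect((f[:,:2]*1000).astype(np.float32)))
p,Rm=rt();print(p,Rm)
E
```

```text
side 241
0.022 10 [0.5133 0.0255 0.1316] 0.5058 0.5227 0.135
0.034 32 [0.5274 0.0338 0.1327] 0.5124 0.5403 0.1361
0.046 29 [0.5486 0.0464 0.1327] 0.5351 0.5638 0.1359
0.058 26 [0.5664 0.0586 0.132 ] 0.5471 0.579 0.1354
0.07 14 [0.5807 0.0705 0.1334] 0.572 0.588 0.1355
0.082 10 [0.5895 0.0824 0.1336] 0.582 0.5954 0.135
0.094 6 [0.5945 0.0932 0.1338] 0.5881 0.5979 0.1349
0.106 9 [0.5973 0.1047 0.1335] 0.5915 0.6034 0.1346
0.118 10 [0.5975 0.117  0.1328] 0.5928 0.6045 0.1348
0.13 9 [0.599  0.1313 0.1327] 0.5954 0.6062 0.135
0.142 8 [0.6006 0.1427 0.1333] 0.5965 0.6069 0.1347
0.154 6 [0.6033 0.1561 0.1325] 0.5983 0.6083 0.1336
0.166 7 [0.6035 0.1641 0.1333] 0.5995 0.6067 0.1355
0.178 7 [0.6048 0.1761 0.1319] 0.6006 0.6097 0.1337
0.19 8 [0.6063 0.188  0.1338] 0.6021 0.6108 0.1349
0.202 8 [0.6095 0.2023 0.1324] 0.6056 0.6153 0.1349
0.214 10 [0.6122 0.2161 0.1332] 0.6063 0.622 0.1366
0.226 24 [0.6099 0.2247 0.1331] 0.6031 0.6203 0.139
0.238 8 [0.6156 0.2358 0.1372] 0.6047 0.624 0.1393
top 127 ((440.28253173828125, -185.78147888183594), (24.69692039489746, 31.881250381469727), 16.66295433044
[... 884 characters left out ...]
0.19 19 [0.6068 0.1906 0.1343] 0.6019 0.6139 0.1376
0.202 16 [0.6095 0.2022 0.1349] 0.6032 0.6158 0.1392
0.214 16 [0.6099 0.2137 0.1353] 0.6058 0.6149 0.1379
0.226 32 [0.612  0.226  0.1368] 0.6033 0.6211 0.1416
0.238 24 [0.6128 0.2363 0.1377] 0.6031 0.6249 0.1419
top 80 ((439.1603698730469, -180.9106903076172), (22.483165740966797, 30.42057991027832), 17.014690399169922) bench z -6.4661504402414e-05
all ((443.61737060546875, -176.5169219970703), (49.303226470947266, 68.51437377929688), 70.8155288696289)
[ 0.2528967  -0.51573611  0.23043468] [[ 8.97913087e-01  4.40172312e-01 -6.51305095e-04]
 [ 4.40172752e-01 -8.97911374e-01  1.76406733e-03]
 [ 1.91679340e-04 -1.87066589e-03 -9.99998232e-01]]
```

Request:
{"method": "send_rows", "body": {"delta_pos": [[0.4,-0.3,0.2],[0.8,-0.6,0.4],[1,-0.7,0.4],[1,-0.7,0.4],[1,-0.7,0.4]], "rotation": [[0,0,0.04],[0,0,0.0775],[0,0,0.0775],[0,0,0.0775],[0,0,0.0775]], "hand": [-1,-1,-1,-1,-1]}}

```text
time: 0.6
position: [0.312, -0.4085, 0.1905]
tcp_rot: [-0.001, 0.989, 0.147, -0.0]
ft_force: [-1.2, -0.2, 0.3]
grip_width: 0.0851
```

Request:
{"method": "send_rows", "body": {"delta_pos": [[0.4,-0.4,0.2],[0.8,-0.8,0.4],[0.95,-0.9,0.4],[0.95,-0.9,0.4],[0.95,-0.9,0.4]], "rotation": [[0,0,0],[0,0,0],[0,0,0],[0,0,0],[0,0,0]], "hand": [-1,-1,-1,-1,-1]}}

```text
time: 1.1
position: [0.377, -0.2957, 0.1509]
tcp_rot: [-0.0, 0.989, 0.147, -0.001]
ft_force: [-0.3, -0.3, 0.3]
grip_width: 0.0854
```

Request:
{"method": "send_rows", "body": {"delta_pos": [[0.4,-0.4,0.1],[0.8,-0.8,0.2],[0.9,-0.87,0.2],[0.9,-0.87,0.2],[0.9,-0.87,0.2]], "rotation": [[0,0,0],[0,0,0],[0,0,0],[0,0,0],[0,0,0]], "hand": [-1,-1,-1,-1,-1]}}

```text
time: 1.6
position: [0.4382, -0.1881, 0.1314]
tcp_rot: [0.001, 0.989, 0.147, -0.0]
ft_force: [-0.1, 0.3, -0.1]
grip_width: 0.0856
```

```bash
python3 - <<'E'
from h import *
p,Rm=rt();print(p,Rm)
w=cap('wrist');cv2.imwrite('pics/d.png',w['img'][:,:,::-1])
P=cloud(w); M=(abs(P[...,0]-.44)<.035)&(abs(P[...,1]+.183)<.035)
t=P[M&(P[...,2]>.028)&(P[...,2]<.040)]
print(len(t),np.percentile(t[:,2],50),cv2.minAreaRect((t[:,:2]*1000).astype(np.float32)))
s=P[M&(P[...,2]>.043)&(P[...,2]<.06)];print('screw',len(s),s.mean(0),np.median(s,0))
c=w;Rc=cv2.Rodrigues(np.array(c['rvec'],float))[0]; print(-Rc.T@np.array(c['tvec']).ravel(),Rc[2])
E
```

```text
[ 0.4382387  -0.18812334  0.13138302] [[ 9.57047931e-01  2.89929654e-01 -2.32604621e-04]
 [ 2.89929119e-01 -9.57047219e-01 -1.31393609e-03]
 [-6.03562642e-04  1.19006096e-03 -9.99999110e-01]]
1111 0.035159745476316416 ((439.040283203125, -181.83021545410156), (24.25748062133789, 32.00199890136719), 16.70680809020996)
screw 302 [ 0.43960615 -0.1817982   0.04720708] [ 0.43964383 -0.18173185  0.04741647]
[ 0.50350217 -0.16741893  0.27372435] [-0.25961937 -0.080616   -0.96234029]
```

View pics/d.png

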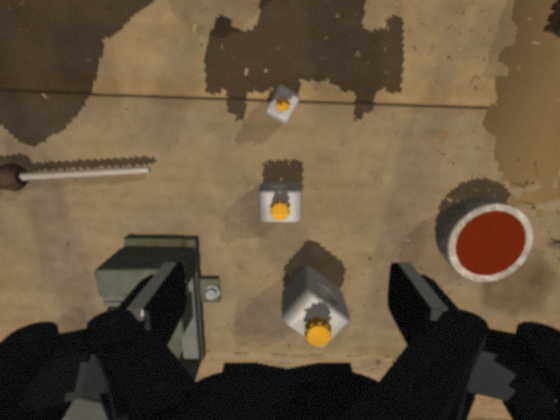

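The wrist view shows the collar at (280,203). Its top measures 24.3 x 32.0 mm, so it is the right one. The small one is at (283,103) and the large one at (316,305). I'll descend with the jaws partly closed to clear the vise at left.

Request:
{"method": "send_rows", "body": {"delta_pos": [[0.03,-0.057,0.3],[0.03,-0.057,0.6],[0.03,-0.057,0.9],[0.03,-0.057,0.9],[0.03,-0.057,0.9]], "rotation": [[0,0,0],[0,0,0],[0,0,0],[0,0,0],[0,0,0]], "hand": [-0.25,-0.25,-0.25,-0.25,-0.25]}}

```text
time: 2.15
position: [0.4387, -0.1834, 0.0418]
tcp_rot: [0.0, 0.989, 0.145, -0.001]
ft_force: [-0.0, -0.5, -0.2]
grip_width: 0.0532
```

Request:
{"method": "send_rows", "body": {"delta_pos": [[0,0,0.2],[0,0,0.35],[0,0,0.35],[0,0,0.35]], "rotation": [[0,0,0],[0,0,0],[0,0,0],[0,0,0]], "hand": [-0.25,-0.25,-0.25,-0.25]}}

```text
time: 2.55
position: [0.4395, -0.1844, 0.0083]
tcp_rot: [0.001, 0.989, 0.145, 0.0]
ft_force: [-0.0, 0.4, 0.4]
grip_width: 0.0535
```

```bash
python3 - <<'E'
from h import *
s=bot.sense();p,Rm=rt();print(p,s['ft_force'],s['grip_width'])
w=cap('wrist');cv2.imwrite('pics/e.png',w['img'][100:400,130:430,::-1])
E
```

```text
[ 0.43953721 -0.18442524  0.00827886] [-0.00467382  0.39216973  0.37931512] 0.05347990518193627
```

View pics/e.png

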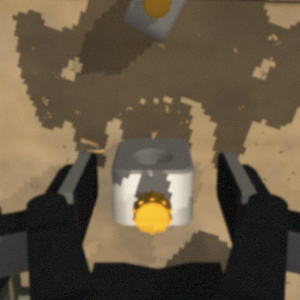

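The collar stands between the pads, bore at about (152,155) in the crop. Closing now.

Request:
{"method": "send_rows", "body": {"delta_pos": [[0,-0.025,0.02],[0,-0.025,0.02],[0,-0.025,0.02],[0,-0.025,0.02],[0,-0.025,0.02],[0,-0.025,0.02],[0,-0.025,0.02]], "rotation": [[0,0,0],[0,0,0],[0,0,0],[0,0,0],[0,0,0],[0,0,0],[0,0,0]], "hand": [-0.25,-0.25,1,1,1,1,1]}}

```text
time: 3.3
position: [0.4395, -0.1822, 0.007]
tcp_rot: [0.001, 0.989, 0.145, 0.001]
ft_force: [-1.1, -0.2, 5.8]
grip_width: 0.0313
```

```bash
python3 - <<'E'
from h import *
s=bot.sense();p,Rm=rt();print(p,s['ft_force'],s['wrist_torque'],s['grip_width'],s['joint_positions'].round(3));print(Rm.round(4))
w=cap('wrist');P=cloud(w);cv2.imwrite('pics/f.png',w['img'][:,:,::-1])
M=(abs(P[...,0]-.44)<.035)&(abs(P[...,1]+.183)<.035)
# fit top face & end face via tool coordinates
T=(P-p)@Rm
Mt=M&(abs(P[...,2]-.036)<.003)
q=T[Mt];print(len(q),np.percentile(q,[2,50,98],axis=0).round(4))
E
```

```text
[ 0.43948344 -0.18219153  0.00695024] [-1.07037864 -0.24481194  5.78356452] [0.21151221 0.26949176 0.06152353] 0.03132110920056998 [-5.260e-01  3.800e-01 -5.580e-01  6.300e-01 -1.000e-03  2.326e+00]
[[ 0.9581  0.2865  0.002 ]
 [ 0.2865 -0.9581 -0.0027]
 [ 0.0011  0.0032 -1.    ]]
3883 [[-0.0108 -0.0229 -0.0311]
 [ 0.005  -0.0006 -0.0284]
 [ 0.0114  0.0235 -0.0262]]
```

Request:
{"method": "send_rows", "body": {"delta_pos": [[0,0,-0.4],[0,0,-0.8],[0.2,-0.4,-0.8],[0.43,-0.83,-0.8],[0.43,-0.83,-0.8],[0.43,-0.83,-0.8],[0.43,-0.83,-0.8]], "rotation": [[0,0,0],[0,0,0],[0,0,-0.07],[0,0,-0.1375],[0,0,-0.1375],[0,0,-0.1375],[0,0,-0.1375]], "hand": [1,1,1,1,1,1,1]}}

```text
time: 4.05
position: [0.4565, -0.0906, 0.0864]
tcp_rot: [0.002, 0.959, 0.285, 0.0]
ft_force: [-0.3, -0.2, -0.2]
grip_width: 0.0313
```

Request:
{"method": "send_rows", "body": {"delta_pos": [[0,0,-0.28],[0.3,-0.35,-0.28],[0.64,-0.68,-0.28],[0.64,-0.68,-0.28],[0.64,-0.68,-0.28],[0.64,-0.68,-0.28]], "rotation": [[0,0,0],[0,0,0],[0,0,0],[0,0,0],[0,0,0],[0,0,0]], "hand": [1,1,1,1,1,1]}}

```text
time: 4.65
position: [0.4726, -0.0, 0.1138]
tcp_rot: [0.002, 0.959, 0.284, -0.0]
ft_force: [0.1, -0.5, -1.0]
grip_width: 0.0311
```

```bash
python3 - <<'E'
from h import *
s=bot.sense();p,Rm=rt();print(p,s['ft_force'],s['wrist_torque'],s['grip_width'],s['joint_positions'].round(3));print(Rm.round(4))
w=cap('wrist');a=cap('side')
im=np.zeros((420,800,3),np.uint8);im[:,:450]=w['img'][:,80:530];im[:340,450:]=cv2.resize(a['img'][170:255,235:322],(350,340),interpolation=2)
cv2.imwrite('pics/f.png',im[:,:,::-1])
P=cloud(w);T=(P-p)@Rm;np.save('w_cl.npy',P)
M=(P[...,2]>.11)&(P[...,2]<.16)&(P[...,1]>.0)&(P[...,1]<.2)&(P[...,0]>.5)
q=T[M];print(len(q))
for x in np.arange(.02,.2,.01):
    r=q[abs(q[:,0]-x)<.005]
    if len(r):print(round(x,3),len(r),r.mean(0).round(4),np.percentile(r,[3,97],axis=0).round(4).tolist())
E
```

```text
[ 4.72621800e-01 -2.57455853e-05  1.13846341e-01] [ 0.10883603 -0.54360069 -1.01039054] [ 0.06414013 -0.00922701  0.00078543] 0.031134685689659707 [-0.132  0.247 -0.42   0.904 -0.003  2.434]
[[ 8.391e-01  5.440e-01  5.000e-04]
 [ 5.440e-01 -8.391e-01 -3.500e-03]
 [-1.500e-03  3.200e-03 -1.000e+00]]
5784
0.04 109 [ 0.0434 -0.0047 -0.0193] [[0.0418, -0.007, -0.0206], [0.0448, -0.0025, -0.0173]]
0.05 408 [ 0.0505 -0.0046 -0.0199] [[0.0453, -0.0081, -0.0224], [0.0547, -0.0008, -0.018]]
0.06 961 [ 0.0602 -0.0044 -0.022 ] [[0.0554, -0.0099, -0.0241], [0.0647, 0.0011, -0.0186]]
0.07 1024 [ 0.07   -0.0043 -0.0219] [[0.0653, -0.0098, -0.024], [0.0747, 0.0011, -0.0188]]
0.08 1109 [ 0.0801 -0.0041 -0.0218] [[0.0753, -0.0096, -0.0239], [0.0847, 0.0013, -0.0186]]
0.09 1176 [ 0.09   -0.0039 -0.0217] [[0.0853, -0.0095, -0.0236], [0.0947, 0.0013, -0.0185]]
0.1 997 [ 0.0989 -0.0039 -0.0215] [[0.0952, -0.0096, -0.0237], [0.1026, 0.0016, -0.0177]]
```

View pics/f.png

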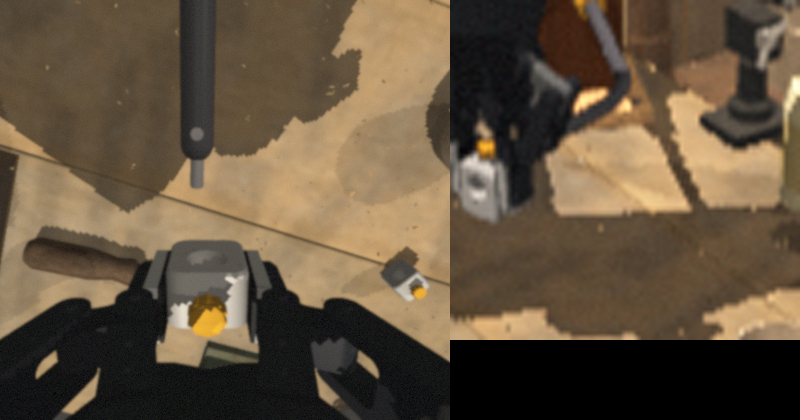

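```bash
cat > meas.py <<'E'
from h import *
from scipy.optimize import least_squares
def line(T,M,x0):
    q=T[M]; q=q[np.isfinite(q).all(1)]
    def f(a):
        c=np.array([0,a[0],a[1]]);d=np.array([1,a[2],a[3]]);d/=np.linalg.norm(d)
        v=q-np.array([x0,0,0])-c; return np.linalg.norm(v-np.outer(v@d,d),axis=1)-.006
    r=least_squares(f,[np.median(q[:,1]),np.median(q[:,2])+.004,0,0],loss='soft_l1',f_scale=.0005)
    return r.x, np.std(r.fun), len(q)
E
python3 - <<'E'
from meas import *
w=load('wrist');p,Rm=rt();T=(np.load('w_cl.npy')-p)@Rm
sel=(abs(T[...,1]+.0043)<.0055)&(T[...,2]>-.03)&(T[...,2]<-.012)
print('neck',line(T,sel&(T[...,0]>.062)&(T[...,0]<.1),.06))
b=T[(abs(T[...,1]+.0043)<.01)&(T[...,2]>-.03)&(T[...,2]<-.012)&(T[...,0]<.055)&(T[...,0]>.03)]
print('bit tip x',b[:,0].min(),b[:,1].mean())
# neck tip
# collar
c=T[(abs(T[...,0])<.02)&(abs(T[...,1])<.02)&(T[...,2]<-.024)&(T[...,2]>-.034)]
print('collar top',len(c),np.percentile(c,[1,50,99],axis=0).round(4).tolist())
f=T[(T[...,0]>.008)&(T[...,0]<.02)&(abs(T[...,1])<.02)&(T[...,2]<-.004)&(T[...,2]>-.034)]
print('front',len(f),np.percentile(f,[1,50,99],axis=0).round(4).tolist())
hs=T[(abs(T[...,1])<.009)&(abs(T[...,0])<.02)&(T[...,2]<-.034)&(T[...,2]>-.05)]
print('screw',len(hs),hs.mean(0),np.percentile(hs,[1,99],axis=0).round(4).tolist())
# top-face slices
for x in np.arange(-.01,.012,.004):
    r=c[abs(c[:,0]-x)<.002]
    if len(r)>5: print(x.round(3),len(r),r[:,1].min().round(4),r[:,1].max().round(4),np.median(r[:,2]).round(4))
E
```

```text
neck (array([-0.00468729, -0.0170624 ,  0.0140058 ,  0.01037049]), np.float64(0.0005490850052245602), 3996)
bit tip x 0.041536463941499055 -0.004764580211664356
collar top 4236 [[-0.011, -0.0187, -0.0337], [0.0051, -0.0005, -0.0283], [0.012, 0.0187, -0.0243]]
front 3274 [[0.0081, -0.0196, -0.0333], [0.0111, 0.0003, -0.0228], [0.0121, 0.0196, -0.0045]]
screw 1337 [ 0.00131542 -0.0010146  -0.03959654] [[-0.0059, -0.0076, -0.0418], [0.0068, 0.0055, -0.0343]]
-0.01 345 -0.0167 0.0146 -0.0283
-0.006 429 -0.0167 0.0147 -0.0282
-0.002 443 -0.0169 0.0147 -0.0283
0.002 668 -0.0168 0.0147 -0.0284
0.006 864 -0.0167 0.0148 -0.0285
0.01 1444 -0.02 0.02 -0.028
```

Depth is clean here: the neck axis lies 4.5 mm to tool -y and 3.3 mm up at the collar, sloped (+0.014, +0.010). I'll align and advance 20 mm short of the bit, then re-measure.

Request:
{"method": "send_rows", "body": {"delta_pos": [[0,-0.045,-0.033],[0.1,-0.045,-0.033],[0.2,-0.042,-0.031],[0.2,-0.042,-0.031],[0.2,-0.042,-0.031],[0.2,-0.042,-0.031]], "rotation": [[0,-0.005,0.0067],[0,-0.005,0.0067],[0,-0.005,0.0067],[0,-0.005,0.0067],[0,-0.005,0.0067],[0,-0.005,0.0067]], "hand": [1,1,1,1,1,1]}}

```text
time: 5.35
position: [0.4869, 0.0144, 0.1168]
tcp_rot: [0.003, 0.961, 0.277, -0.005]
ft_force: [0.1, -0.5, -1.4]
grip_width: 0.0309
```

```bash
cat >> meas.py <<'E'
def report(xs,xe,half=.0055,save=False):
    s=bot.sense();p,Rm=rt();w=cap('wrist');T=(cloud(w)-p)@Rm
    print('p',p.round(4),'F',s['ft_force'].round(2),'Ftool',(Rm.T@s['ft_force']).round(2),'Mtool',(Rm.T@s['wrist_torque']).round(3),'rows',Rm.round(4).tolist())
    c=T[(abs(T[...,0])<.008)&(abs(T[...,1])<.019)&(T[...,2]<-.026)&(T[...,2]>-.031)]
    cy=[];
    for x in np.arange(-.008,.008,.004):
        r=c[abs(c[:,0]-x)<.002]
        if len(r)>20: cy.append((x,(np.percentile(r[:,1],1)+np.percentile(r[:,1],99))/2,np.median(r[:,2])))
    cy=np.array(cy); cm=cy.mean(0); print('collar',cm.round(4),'slopes',np.polyfit(cy[:,0],cy[:,1],1)[0].round(4),np.polyfit(cy[:,0],cy[:,2],1)[0].round(4))
    m=(T[...,2]>-.03)&(T[...,2]<-.010)&(abs(T[...,1])<.02)&(T[...,0]>xs)&(T[...,0]<xe)
    y0=np.median(T[m][:,1]); m&=abs(T[...,1]-y0)<half+.001
    l,sd,n=line(T,m,xs); print('bar at',xs,l.round(4),sd.round(5),n)
    y=l[0]-l[2]*xs;z=l[1]-l[3]*xs
    print('offset needed y,z (mm):',((y-cm[1])*1e3).round(2),((z-(cm[2]+.014))*1e3).round(2),'rot',l[2:].round(4))
    return T
E
python3 - <<'E'
from meas import *
T=report(.042,.08)
b=T[(abs(T[...,1])<.006)&(T[...,2]>-.03)&(T[...,2]<-.008)&(T[...,0]<.06)&(T[...,0]>.014)]
print('bit tip x',np.percentile(b[:,0],1),b[b[:,0]<.035].mean(0))
E
```

```text
p [0.4869 0.0144 0.1168] F [ 0.1  -0.5  -1.43] Ftool [-0.16  0.47  1.44] Mtool [-0.048 -0.001 -0.013] rows [[0.8467, 0.5319, -0.0087], [0.5319, -0.8468, -0.009], [-0.0121, 0.003, -0.9999]]
collar [-0.002  -0.0009 -0.0284] slopes 0.0001 -0.0168
bar at 0.042 [-0.0009 -0.0146 -0.0003  0.0015] 0.00053 3587
offset needed y,z (mm): 0.1 -0.26 rot [-0.0003  0.0015]
bit tip x 0.02269730587224614 [ 0.0288001  -0.00092082 -0.01702036]
```

Request:
{"method": "send_rows", "body": {"delta_pos": [[0.06,0.001,-0.0025],[0.12,0.001,-0.0025],[0.18,0.001,-0.0025],[0.22,0.001,-0.0025],[0.26,0.001,-0.0025],[0.29,0.001,-0.002],[0.32,0.001,-0.002],[0.32,0.001,-0.002]], "rotation": [[0,0,0],[0,0,0],[0,0,0],[0,0,0],[0,0,0],[0,0,0],[0,0,0],[0,0,0]], "hand": [1,1,1,1,1,1,1,1]}}

```text
time: 6.2
position: [0.5143, 0.0314, 0.1166]
tcp_rot: [0.003, 0.961, 0.277, -0.005]
ft_force: [0.1, -0.3, -1.6]
grip_width: 0.0314
```

```bash
python3 - <<'E'
from meas import *
report(.022,.055)
E
```

```text
p [0.5143 0.0314 0.1166] F [ 0.11 -0.33 -1.64] Ftool [-0.06  0.34  1.64] Mtool [ 0.005  0.026 -0.031] rows [[0.8467, 0.5321, -0.0085], [0.532, -0.8467, -0.009], [-0.012, 0.003, -0.9999]]
collar [-0.002  -0.0009 -0.0284] slopes 0.0025 -0.017
bar at 0.022 [-0.001  -0.0143  0.0032  0.0002] 0.0005 2659
offset needed y,z (mm): -0.21 0.12 rot [0.0032 0.0002]
```

Request:
{"method": "send_rows", "body": {"delta_pos": [[0.05,-0.002,0.001],[0.1,-0.002,0.001],[0.15,-0.002,0.001],[0.2,-0.002,0.001],[0.25,-0.001,0.001],[0.3,-0.001,0.001],[0.34,-0.001,0.001],[0.34,-0.001,0.001]], "rotation": [[0,0,0.001],[0,0,0.001],[0,0,0.001],[0,0,0.001],[0,0,0.001],[0,0,0.001],[0,0,0.001],[0,0,0.001]], "hand": [1,1,1,1,1,1,1,1]}}

```text
time: 7.05
position: [0.5434, 0.0498, 0.1161]
tcp_rot: [0.003, 0.961, 0.276, -0.005]
ft_force: [0.4, -1.2, -0.9]
grip_width: 0.0311
```

```bash
python3 - <<'E'
from meas import *
T=report(.015,.028)
m=(T[...,2]>-.03)&(T[...,2]<-.006)&(abs(T[...,1])<.13)&(T[...,0]>.014)&(T[...,0]<.15)
q=T[m]
for x in np.arange(.018,.12,.006):
    r=q[abs(q[:,0]-x)<.003]
    if len(r):print(x.round(3),len(r),np.percentile(r,[2,50,98],axis=0)[:,1].round(4),np.percentile(r[:,2],5).round(4))
print(bot.sense()['joint_positions'].round(3))
w=load('wrist');cv2.imwrite('pics/g.png',w['img'][:,:,::-1])
E
```

```text
p [0.5434 0.0498 0.1161] F [ 0.37 -1.15 -0.9 ] Ftool [-0.28  1.17  0.91] Mtool [0.022 0.033 0.018] rows [[0.8476, 0.5305, -0.0083], [0.5304, -0.8477, -0.009], [-0.0118, 0.0032, -0.9999]]
collar [-0.002  -0.0009 -0.0284] slopes 0.0018 -0.0112
bar at 0.015 [-0.001  -0.0144 -0.002  -0.0029] 0.00047 947
offset needed y,z (mm): -0.03 0.03 rot [-0.002  -0.0029]
0.018 426 [-0.0067 -0.0009  0.0049] -0.0209
0.024 447 [-0.0066 -0.0011  0.0048] -0.0209
0.03 450 [-0.0069 -0.0011  0.0044] -0.0209
0.036 492 [-0.0075 -0.0015  0.0039] -0.0209
0.042 505 [-0.0086 -0.0025  0.0031] -0.0211
0.048 539 [-0.0107 -0.0043  0.0015] -0.0209
0.054 585 [-0.0134 -0.0065 -0.0003] -0.0209
0.06 642 [-0.0169 -0.0095 -0.0029] -0.0212
0.066 726 [-0.0216 -0.0133 -0.0061] -0.021
0.072 806 [-0.0275 -0.0182 -0.0102] -0.0212
0.078 954 [-0.0345 -0.0242 -0.015 ] -0.0213
0.084 1038 [-0.0417 -0.0312 -0.0211] -0.0215
0.09 1092 [-0.049  -0.0384 -0.0281] -0.0215
0.096 1154 [-0.0563 -0.0457 -0.0354] -0.0216
0.102 822 [-0.0625 -0.0517 -0.0424] -0.0216
[-0.02   0.387 -0.212  0.981 -0.009  2.563]
```

View pics/g.png

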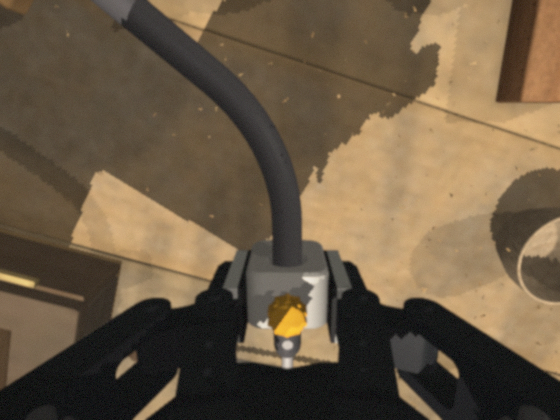

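The collar is on the neck midpoint with near-zero force. The picture shows the bar leaving the bore at (287,240) and bending left towards (125,10). I'll fit the bend's centre line (known radius) and plan poses along it.

```bash
cat > plan.py <<'E'
from meas import *
import sys, json
O=np.array([0,-.0009,-.0144])   # collar centre in tool frame, as camera sees it
R0=.070
def curve(P,s,inset=True):
    """P: xe(start of arc along x),y0,slope,z0,a,b,theta ; tool-frame plane. returns pos, tangent. s from x=0"""
    xe,y0,ps,z0,a,b,th=P
    d=np.array([np.cos(ps),np.sin(ps)]);n=np.array([d[1],-d[0]]) # to -y
    p0=np.array([0,y0])+d*xe
    phi=np.clip((s-xe)/R0,0,th)
    q=p0+R0*(np.sin(phi)*d+(1-np.cos(phi))*n)
    t=np.cos(phi)*d+np.sin(phi)*n
    q=q+t*(min(s-xe,0)+max(s-xe-R0*th,0))
    return np.array([q[0],q[1],z0+a*q[0]+b*q[1]]),np.array([t[0],t[1],a*t[0]+b*t[1]]),np.array([n[0]*np.cos(phi)-d[0]*np.sin(phi),n[1]*np.cos(phi)-d[1]*np.sin(phi),0])
def fit(T,P0,smax,xmin=.0135,fix_th=True):
    S=np.arange(.0,smax,.001)
    def C(P): return np.array([curve(P,s)[0] for s in S])
    from scipy.spatial import cKDTree
    m=(T[...,2]>-.035)&(T[...,2]<-.002)&(T[...,0]>xmin)&(T[...,0]<.16)
    q=T[m]; d,i=cKDTree(C(P0)).query(q); q=q[(d<.0095)&(i<len(S)-8)&(i>xmin*1000)]
    q=q[::max(1,len(q)//2500)]
    free=[0,1,2,3,4,5]+([] if fix_th else [6])
    def f(v):
        P=np.array(P0,float);P[free]=v
        c=C(P);t=np.gradient(c,axis=0);t/=np.linalg.norm(t,axis=1)[:,None]
        i=cKDTree(c).query(q)[1];v=q-c[i];v=v-(v*t[i]).sum(1)[:,None]*t[i]
        return np.linalg.norm(v,axis=1)-.006
    r=least_squares(f,np.array(P0,float)[free],loss='soft_l1',f_scale=.0005,x_scale=.001)
    P=np.array(P0,float);P[free]=r.x
    print('fit',P.round(4),'sd',np.std(f(r.x)).round(5),len(q)); return P
def save(P,p,Rm): pickle.dump((P,p,Rm),open('model.pkl','wb'))
def plan(ds,bias=(0,0)):
    """rows for arc-length advances ds from the present place; bias (mm) tool y,z"""
    P,pm,Rw=pickle.load(open('model.pkl','rb')); p,Rm=rt()
    c=Rw.T@(p+Rm@O-pm)
    S=np.arange(-.05,.35,.0005); X=np.array([curve(P,s)[0] for s in S]); i=np.linalg.norm(X-c,axis=1).argmin(); s0=S[i]
    off=Rm.T@Rw@(X[i]-c); print('s0',s0.round(4),'xe',P[0].round(4),'arc end',(P[0]+R0*P[6]).round(4),'bar-centre (tool mm)',(off*1e3).round(2))
    out=[]
    for ds_ in ds:
        s=s0+ds_; q,t,n=curve(P,s); q1=curve(P,s-.012)[0];q2=curve(P,s+.012)[0]
        ch=(q1+q2)/2; q=(q+ch)/2; t=q2-q1; t/=np.linalg.norm(t)
        t=Rw@t; q=pm+Rw@q
        zt=-np.array([0,0,1.])+ (np.array([0,0,1.])@t)*t; zt/=np.linalg.norm(zt)
        Rt=np.stack([t,np.cross(zt,t),zt],1)
        pt=q-Rt@(O-np.array([0,bias[0],bias[1]])*1e-3)
        dp=Rm.T@(pt-p)/.1; rv=R.from_matrix(Rm.T@Rt).as_rotvec()/np.radians(120)
        out.append((dp.round(4).tolist(),rv.round(4).tolist()))
    print('dp',json.dumps([o[0] for o in out]));print('rot',json.dumps([o[1] for o in out]))
E
python3 - <<'E'
from plan import *
p,Rm=rt();T=(cloud(load('wrist'))-p)@Rm
th=np.radians(50)
P0=[.0275,-.001,0,-.0144,0,0,th]
P=fit(T,P0,.12);P2=fit(T,P,.12,fix_th=False)
for Q in(P,P2):
    d=Rm@curve(Q,.2)[1]; print('shank dir',d.round(4),'bend mid',(p+Rm@curve(Q,Q[0]+R0*Q[6]/2)[0]).round(4),'normal z',(Rm@np.array([Q[4],Q[5],-1])).round(4),'end',(p+Rm@curve(Q,Q[0]+R0*Q[6])[0]).round(4))
save(P,p,Rm)
plan([.004,.008,.012,.016,.020,.024,.028])
E
```

```text
fit [ 2.670e-02 -7.000e-04 -8.300e-03 -1.450e-02  3.300e-03  1.690e-02
  8.727e-01] sd 0.00053 3056
fit [ 2.660e-02 -8.000e-04 -5.600e-03 -1.450e-02  3.500e-03  1.750e-02
  8.794e-01] sd 0.00052 3073
shank dir [1.305e-01 9.915e-01 8.000e-04] bend mid [0.5867 0.0862 0.1298] normal z [ 0.0205 -0.0036  0.9999] end [0.5971 0.1147 0.1297]
shank dir [0.1265 0.992  0.0012] bend mid [0.5867 0.0862 0.1298] normal z [ 0.021  -0.0039  0.9999] end [0.5971 0.1149 0.1297]
s0 0.0 xe 0.0267 arc end 0.0878 bar-centre (tool mm) [ 0.    0.15 -0.15]
dp [[0.0396, 0.0008, -0.0014], [0.0796, 0.0005, -0.0012], [0.1196, 0.0001, -0.0011], [0.1596, -0.0002, -0.001], [0.1997, -0.001, -0.0009], [0.2398, -0.0023, -0.0008], [0.28, -0.0043, -0.0007]]
rot [[0.0014, -0.0015, -0.0039], [0.0014, -0.0015, -0.0039], [0.0014, -0.0015, -0.0039], [0.0014, -0.0015, -0.0042], [0.0013, -0.0014, -0.0079], [0.0012, -0.0013, -0.0161], [0.0011, -0.0011, -0.0289]]
```

Request:
{"method": "send_rows", "body": {"delta_pos": [[0.04,0,-0.001],[0.08,0,-0.001],[0.12,0,-0.001],[0.16,0,-0.001],[0.2,-0.001,-0.001],[0.2,-0.001,-0.001]], "rotation": [[0,-0.001,-0.002],[0,-0.001,-0.003],[0,-0.001,-0.003],[0,-0.001,-0.004],[0,-0.001,-0.007],[0,-0.001,-0.008]], "hand": [1,1,1,1,1,1]}}

```text
time: 7.7
position: [0.5605, 0.0606, 0.1159]
tcp_rot: [0.003, 0.959, 0.284, -0.006]
ft_force: [0.2, -0.1, -1.1]
grip_width: 0.031
```

```bash
cat > step.py <<'E'
from plan import *
def go(ds,smax=.12,refit=True,bias=(0,0),xmin=.0135):
    P,pm,Rw=pickle.load(open('model.pkl','rb')); p,Rm=rt(); s=bot.sense()
    print('Ftool',(Rm.T@s['ft_force']).round(2),'Mtool',(Rm.T@s['wrist_torque']).round(3),'t',s['time'])
    if refit:
        T=(cloud(cap('wrist'))-p)@Rm
        c=T[(abs(T[...,0])<.007)&(abs(T[...,1])<.019)&(T[...,2]<-.026)&(T[...,2]>-.031)]
        print('collar yz',((np.percentile(c[:,1],1)+np.percentile(c[:,1],99))/2).round(4),np.median(c[:,2]).round(4))
        c0=Rm.T@(pm-p)  # old frame origin in new tool frame
        # transfer model: curve points into the new frame -> parameters
        A=Rm.T@Rw; d=A@curve(P,P[0])[1]; e=c0+A@curve(P,P[0])[0]
        ps=np.arctan2(d[1],d[0]); y0=e[1]-np.tan(ps)*e[0]; xe=e[0]/np.cos(ps)
        n=A@np.array([P[4],P[5],-1]); a,b=-n[0]/n[2],-n[1]/n[2]; z0=e[2]-a*e[0]-b*e[1]
        P1=[xe,y0,ps,z0,a,b,P[6]]; print('carried',np.round(P1,4))
        P1=fit(T,P1,smax,xmin=xmin); save(P1,p,Rm)
        print('shank dir',(Rm@curve(P1,.4)[1]).round(4))
    plan(ds,bias)
E
python3 - <<'E'
from step import *
go([.003,.006,.009,.012,.015,.018,.021,.024])
E
```

```text
Ftool [0.11 0.23 1.05] Mtool [ 0.02   0.014 -0.064] t 7.7
collar yz -0.0009 -0.0284
carried [ 0.0061 -0.0009  0.0091 -0.0144  0.0013  0.0172  0.8727]
fit [ 0.0063 -0.0009  0.0075 -0.0142 -0.0054  0.0098  0.8727] sd 0.00053 3042
shank dir [ 1.289e-01  9.917e-01 -4.000e-04]
s0 -0.0005 xe 0.0063 arc end 0.0674 bar-centre (tool mm) [-0.16  0.06  0.2 ]
dp [[0.0293, -0.0008, 0.0019], [0.0594, -0.0016, 0.0017], [0.0896, -0.0029, 0.0015], [0.1196, -0.0051, 0.0013], [0.1497, -0.0083, 0.0011], [0.1796, -0.0125, 0.0009], [0.2094, -0.0177, 0.0006], [0.2389, -0.0242, 0.0004]]
rot [[0.0013, 0.0028, -0.0061], [0.0012, 0.0029, -0.0144], [0.0011, 0.003, -0.0252], [0.001, 0.0031, -0.0386], [0.0008, 0.0032, -0.0546], [0.0006, 0.0034, -0.0731], [0.0004, 0.0036, -0.0935], [0.0002, 0.0038, -0.114]]
```

Request:
{"method": "send_rows", "body": {"delta_pos": [[0.03,-0.001,0.001],[0.06,-0.002,0.001],[0.09,-0.003,0.001],[0.12,-0.005,0.001],[0.12,-0.005,0.001]], "rotation": [[0,0.001,-0.006],[0,0.001,-0.0145],[0,0.001,-0.025],[0,0.001,-0.0385],[0,0.001,-0.0385]], "hand": [1,1,1,1,1]}}

```text
time: 8.25
position: [0.5704, 0.0676, 0.1156]
tcp_rot: [0.003, 0.946, 0.323, -0.005]
ft_force: [-0.5, 0.1, -1.3]
grip_width: 0.031
```

```bash
python3 - <<'E'
from step import *
go([.003,.006,.009,.012,.015,.018,.021])
E
```

```text
Ftool [-0.27 -0.37  1.26] Mtool [0.003 0.043 0.01 ] t 8.25
collar yz -0.001 -0.0284
carried [-5.800e-03 -3.000e-04  8.920e-02 -1.440e-02 -4.200e-03  9.500e-03
  8.727e-01]
fit [-5.900e-03 -3.000e-04  8.960e-02 -1.460e-02  8.600e-03  2.450e-02
  8.727e-01] sd 0.00052 3049
shank dir [0.1293 0.9917 0.0013]
s0 -0.0005 xe -0.0059 arc end 0.0552 bar-centre (tool mm) [-0.22  0.38 -0.27]
dp [[0.0268, -0.0015, -0.0026], [0.0571, -0.0032, -0.0024], [0.0873, -0.006, -0.0022], [0.1173, -0.0101, -0.002], [0.1472, -0.0154, -0.0019], [0.1768, -0.022, -0.0019], [0.2061, -0.0299, -0.0018]]
rot [[0.0006, -0.0036, -0.0165], [0.0004, -0.0031, -0.0351], [0.0001, -0.0026, -0.0555], [-0.0002, -0.002, -0.076], [-0.0004, -0.0015, -0.0965], [-0.0007, -0.0009, -0.1169], [-0.0009, -0.0004, -0.1374]]
```

Request:
{"method": "send_rows", "body": {"delta_pos": [[0.03,-0.001,-0.001],[0.06,-0.003,-0.001],[0.09,-0.006,-0.001],[0.12,-0.01,-0.001],[0.12,-0.01,-0.001]], "rotation": [[0,-0.001,-0.017],[0,-0.001,-0.036],[0,-0.001,-0.057],[0,-0.001,-0.077],[0,-0.001,-0.078]], "hand": [1,1,1,1,1]}}

```text
time: 8.8
position: [0.5791, 0.0758, 0.1155]
tcp_rot: [0.003, 0.917, 0.399, -0.007]
ft_force: [0.2, -0.6, -1.1]
grip_width: 0.0308
```

```bash
python3 - <<'E'
from step import *
go([.003,.006,.009,.012,.015,.018,.021])
E
```

```text
Ftool [-0.31  0.52  1.09] Mtool [-0.001  0.01   0.031] t 8.8
collar yz -0.001 -0.0284
carried [-0.0182  0.0019  0.2525 -0.0145  0.0022  0.0254  0.8727]
fit [-0.0182  0.0019  0.2526 -0.0144 -0.0056  0.0124  0.8727] sd 0.00052 3110
shank dir [0.1294 0.9917 0.    ]
s0 -0.0005 xe -0.0182 arc end 0.0429 bar-centre (tool mm) [ 0.11  0.47 -0.09]
dp [[0.0322, -0.001, -0.0012], [0.0624, -0.0029, -0.0014], [0.0925, -0.0062, -0.0016], [0.1224, -0.0107, -0.0018], [0.1521, -0.0165, -0.0021], [0.1815, -0.0236, -0.0023], [0.2106, -0.0319, -0.0026]]
rot [[-0.0004, 0.0031, -0.0212], [-0.0006, 0.0033, -0.0417], [-0.0009, 0.0036, -0.0621], [-0.0011, 0.0039, -0.0826], [-0.0013, 0.0041, -0.103], [-0.0014, 0.0044, -0.1235], [-0.0016, 0.0047, -0.144]]
```

Request:
{"method": "send_rows", "body": {"delta_pos": [[0.03,-0.001,-0.001],[0.06,-0.003,-0.001],[0.09,-0.006,-0.001],[0.12,-0.01,-0.001],[0.12,-0.01,-0.001]], "rotation": [[0,0.001,-0.02],[0,0.001,-0.04],[0,0.001,-0.061],[0,0.001,-0.081],[0,0.001,-0.081]], "hand": [1,1,1,1,1]}}

```text
time: 9.35
position: [0.5864, 0.0852, 0.1154]
tcp_rot: [0.002, 0.88, 0.475, -0.006]
ft_force: [0.4, 0.8, -0.9]
grip_width: 0.031
```

```bash
python3 - <<'E'
from step import *
go([.003,.006,.009,.012,.015,.018,.021])
E
```

```text
Ftool [ 0.84 -0.12  0.91] Mtool [-0.022 -0.006  0.017] t 9.35
collar yz -0.001 -0.0284
carried [-0.0315  0.0064  0.4209 -0.0145 -0.0057  0.0113  0.8727]
fit [-0.0309  0.006   0.4194 -0.0142 -0.0248 -0.0298  0.8727] sd 0.00053 3109
shank dir [ 1.279e-01  9.918e-01 -8.000e-04]
s0 -0.002 xe -0.0309 arc end 0.0301 bar-centre (tool mm) [0.04 0.34 0.19]
dp [[0.0339, -0.0019, 0.0013], [0.0639, -0.0037, 0.0006], [0.0937, -0.0068, -0.0001], [0.1234, -0.0112, -0.0007], [0.1528, -0.0168, -0.0012], [0.182, -0.0237, -0.0018], [0.2109, -0.0318, -0.0022]]
rot [[-0.0013, 0.0114, -0.018], [-0.0014, 0.0108, -0.0385], [-0.0014, 0.0102, -0.0589], [-0.0015, 0.0096, -0.0794], [-0.0016, 0.0089, -0.0999], [-0.0018, 0.0083, -0.1203], [-0.0019, 0.0077, -0.1407]]
```

Request:
{"method": "send_rows", "body": {"delta_pos": [[0.03,-0.002,0],[0.06,-0.0035,0],[0.09,-0.0065,0],[0.12,-0.0105,0],[0.15,-0.016,0],[0.15,-0.016,0]], "rotation": [[0,0.002,-0.018],[0,0.003,-0.038],[0,0.003,-0.058],[0,0.003,-0.078],[0,0.003,-0.098],[0,0.003,-0.099]], "hand": [1,1,1,1,1,1]}}

```text
time: 10.0
position: [0.5931, 0.0985, 0.1151]
tcp_rot: [-0.0, 0.827, 0.563, -0.004]
ft_force: [0.0, 0.6, -1.2]
grip_width: 0.0316
```

```bash
python3 - <<'E'
from step import *
go([.003,.006,.009,.012,.015,.018,.021,.024,.027])
E
```

```text
Ftool [ 0.61 -0.21  1.23] Mtool [0.001 0.008 0.039] t 10.0
collar yz -0.001 -0.0285
carried [-0.0506  0.016   0.625  -0.0146 -0.0122 -0.0338  0.8727]
fit [-0.5849  0.438   0.6258 -0.0146 -0.0123 -0.0335  0.8727] sd 0.00051 2777
shank dir [ 1.285e-01  9.917e-01 -6.000e-04]
s0 -0.05 xe -0.5849 arc end -0.5238 bar-centre (tool mm) [43.7  -8.35 -0.45]
dp [[0.4691, -0.0904, -0.0047], [0.4982, -0.0978, -0.0048], [0.5273, -0.1051, -0.0049], [0.5564, -0.1125, -0.0051], [0.5854, -0.1198, -0.0052], [0.6145, -0.1272, -0.0053], [0.6436, -0.1345, -0.0054], [0.6727, -0.1419, -0.0055], [0.7018, -0.1492, -0.0057]]
rot [[-0.0027, 0.0022, -0.1182], [-0.0027, 0.0022, -0.1182], [-0.0027, 0.0022, -0.1182], [-0.0027, 0.0022, -0.1182], [-0.0027, 0.0022, -0.1182], [-0.0027, 0.0022, -0.1182], [-0.0027, 0.0022, -0.1182], [-0.0027, 0.0022, -0.1182], [-0.0027, 0.0022, -0.1182]]
```

Only the shank is now visible ahead, so the arc start can't be fitted. I'll keep the carried arc position and refit only the line.

```bash
sed -i 's/free=\[0,1,2,3,4,5\]/free=FREE/; s/^R0=.070/R0=.070; FREE=[0,1,2,3,4,5]/' plan.py
python3 - <<'E'
import plan
plan.FREE=[1,2,3,4]
from step import *
p,Rm=rt();T=(cloud(load('wrist'))-p)@Rm
P=fit(T,[-0.0506,0.016,0.625,-0.0146,-0.0122,-0.0338,0.8727],.12)
save(P,p,Rm);print('shank dir',(Rm@curve(P,.3)[1]).round(4),'bend start pt',(p+Rm@curve(P,P[0]+R0*P[6])[0]).round(4))
plan.plan([.003,.006,.009,.012,.015,.018,.021,.024,.027])
q=T[(T[...,2]>-.03)&(T[...,2]<-.006)&(abs(T[...,1])<.05)&(T[...,0]>.014)&(T[...,0]<.2)]
print(line(T,(T[...,2]>-.03)&(T[...,2]<-.006)&(abs(T[...,1]+.0095+.25*(T[...,0]-.05))<.03)&(T[...,0]>.03)&(T[...,0]<.1),.0))
for x in np.arange(.018,.17,.01):
    r=q[abs(q[:,0]-x)<.003]
    if len(r):print(x.round(3),len(r),np.percentile(r,[2,50,98],axis=0)[:,1].round(4),np.percentile(r[:,2],5).round(4))
E
```

```text
fit [-0.0506  0.016   0.6251 -0.0146 -0.0126 -0.0338  0.8727] sd 0.00051 2782
shank dir [ 1.285e-01  9.917e-01 -6.000e-04] bend start pt [0.597  0.1152 0.1298]Traceback (most recent call last):
  File "<stdin>", line 7, in <module>
AttributeError: 'function' object has no attribute 'plan'
```

```bash
python3 - <<'E'
from step import *
plan([.003,.006,.009,.012,.015,.018,.021,.024,.027,.030,.034,.038])
E
```

```text
s0 -0.007 xe -0.0506 arc end 0.0105 bar-centre (tool mm) [-0.23  0.51 -0.2 ]
dp [[0.0295, 0.0001, -0.0022], [0.0595, -0.0018, -0.0025], [0.0893, -0.0048, -0.0028], [0.1191, -0.0087, -0.0031], [0.1487, -0.0135, -0.0033], [0.1782, -0.0193, -0.0035], [0.2075, -0.0256, -0.0036], [0.2368, -0.0322, -0.0038], [0.266, -0.0392, -0.0039], [0.2951, -0.0464, -0.004], [0.3339, -0.0562, -0.0042], [0.3727, -0.066, -0.0043]]
rot [[-0.0023, 0.0054, -0.0194], [-0.0023, 0.0048, -0.0398], [-0.0024, 0.0042, -0.0585], [-0.0024, 0.0036, -0.0747], [-0.0025, 0.0032, -0.0884], [-0.0025, 0.0028, -0.0994], [-0.0026, 0.0026, -0.108], [-0.0026, 0.0024, -0.1139], [-0.0027, 0.0023, -0.1173], [-0.0027, 0.0022, -0.1182], [-0.0027, 0.0022, -0.1182], [-0.0027, 0.0022, -0.1182]]
```

Request:
{"method": "send_rows", "body": {"delta_pos": [[0.03,0,-0.001],[0.06,-0.002,-0.001],[0.09,-0.005,-0.002],[0.12,-0.0085,-0.002],[0.15,-0.0135,-0.002],[0.15,-0.0135,-0.002]], "rotation": [[0,0.002,-0.019],[0,0.002,-0.0395],[0,0.002,-0.0585],[0,0.002,-0.0745],[0,0.002,-0.088],[0,0.002,-0.089]], "hand": [1,1,1,1,1,1]}}

```text
time: 10.65
position: [0.5973, 0.113, 0.1153]
tcp_rot: [-0.002, 0.771, 0.637, -0.002]
ft_force: [0.1, -0.5, -0.5]
grip_width: 0.0308
```

```bash
python3 - <<'E'
import plan as pl
pl.FREE=[1,2,3,4]
from step import *
go([.003,.006,.009,.012,.015,.02,.025,.03,.035])
E
```

```text
Ftool [-0.46  0.2   0.53] Mtool [-0.016 -0.001  0.055] t 10.65
collar yz -0.0009 -0.0285
carried [-0.0771  0.0335  0.8119 -0.0145 -0.0018 -0.0351  0.8727]
fit [-0.0771  0.0334  0.8127 -0.0145 -0.0028 -0.0351  0.8727] sd 0.00053 3591
shank dir [1.292e-01 9.916e-01 4.000e-04]
s0 -0.018 xe -0.0771 arc end -0.016 bar-centre (tool mm) [ 0.22  0.18 -0.07]
dp [[0.0327, -0.0011, -0.0007], [0.0627, -0.0019, -0.0008], [0.0928, -0.0031, -0.0008], [0.1227, -0.0045, -0.0009], [0.1527, -0.0062, -0.0009], [0.2026, -0.0093, -0.0009], [0.2525, -0.0123, -0.001], [0.3024, -0.0153, -0.001], [0.3523, -0.0183, -0.0011]]
rot [[-0.0026, 0.0011, -0.0116], [-0.0026, 0.0008, -0.0197], [-0.0026, 0.0006, -0.0253], [-0.0026, 0.0005, -0.0283], [-0.0026, 0.0005, -0.0289], [-0.0026, 0.0005, -0.0289], [-0.0026, 0.0005, -0.0289], [-0.0026, 0.0005, -0.0289], [-0.0026, 0.0005, -0.0289]]
```

Request:
{"method": "send_rows", "body": {"delta_pos": [[0.03,-0.001,-0.001],[0.06,-0.002,-0.001],[0.09,-0.003,-0.001],[0.12,-0.0045,-0.001],[0.15,-0.006,-0.001],[0.2,-0.009,-0.001],[0.25,-0.012,-0.001],[0.25,-0.012,-0.001]], "rotation": [[0,0.0005,-0.0115],[0,0.0005,-0.0195],[0,0.0005,-0.025],[0,0.0005,-0.028],[0,0.0005,-0.029],[0,0.0005,-0.029],[0,0.0005,-0.029],[0,0.0005,-0.029]], "hand": [1,1,1,1,1,1,1,1]}}

```text
time: 11.5
position: [0.6009, 0.1384, 0.1153]
tcp_rot: [-0.002, 0.751, 0.66, -0.001]
ft_force: [-0.1, 0.5, -2.0]
grip_width: 0.0313
```

```bash
python3 - <<'E'
from meas import *
T=report(.015,.055)
m=(T[...,2]>-.045)&(T[...,2]<-.004)&(abs(T[...,1])<.03)&(T[...,0]>.014)&(T[...,0]<.2);q=T[m]
im=load('wrist')['img']
for x in np.arange(.018,.2,.008):
    r=q[abs(q[:,0]-x)<.004]
    if len(r):print(x.round(3),len(r),np.percentile(r,[2,50,98],axis=0)[:,1].round(4),np.percentile(r[:,2],3).round(4))
h=cv2.cvtColor(im,cv2.COLOR_RGB2HSV); y=(h[...,0]>18)&(h[...,0]<30)&(h[...,1]>150)&(h[...,2]>90)&m
print('brass',y.sum(),np.percentile(T[y],[1,5,50,95],axis=0).round(4) if y.sum() else '')
# expected home from bend_start
bs=np.array([.597,.1150,.1298]);home=bs+.110*np.array([.129,.9916,0]);p,Rm=rt();print('home in tool',(Rm.T@(home-p)).round(4))
E
```

```text
p [0.6009 0.1384 0.1153] F [-0.15  0.46 -2.01] Ftool [ 0.44 -0.2   2.02] Mtool [-0.009 -0.011 -0.015] rows [[0.1281, 0.9917, -0.0051], [0.9918, -0.1281, 0.0015], [0.0008, -0.0053, -1.0]]
collar [-0.002  -0.0009 -0.0285] slopes -0.0015 -0.0185
bar at 0.015 [-0.001  -0.0144  0.0021  0.0014] 0.00048 3152
offset needed y,z (mm): -0.11 -0.0 rot [0.0021 0.0014]
0.018 591 [-0.0233 -0.0007  0.005 ] -0.0437
0.026 589 [-0.0066 -0.0007  0.0048] -0.0211
0.034 627 [-0.0069 -0.0011  0.0047] -0.0211
0.042 653 [-0.0068 -0.0011  0.0046] -0.0211
0.05 696 [-0.0066 -0.0007  0.0049] -0.0212
0.058 721 [-0.0065 -0.0007  0.0048] -0.0212
0.066 785 [-0.0068 -0.001   0.0047] -0.0212
0.074 802 [-0.0067 -0.001   0.0046] -0.0211
0.082 1102 [-0.0096 -0.001   0.0076] -0.0245
0.09 1721 [-0.0112 -0.001   0.0094] -0.0259
0.098 1848 [-0.0113 -0.001   0.0093] -0.0259
0.106 231 [-0.0117 -0.0007  0.01  ] -0.0251
brass 3890 [[ 0.0854 -0.0112 -0.0262]
 [ 0.0859 -0.0101 -0.0257]
 [ 0.0942 -0.001  -0.0237]
 [ 0.102   0.0082 -0.0184]]
home in tool [ 0.0866 -0.0008 -0.0144]
```

Request:
{"method": "send_rows", "body": {"delta_pos": [[0.05,-0.001,0],[0.1,-0.001,0],[0.15,-0.001,0],[0.2,-0.001,0],[0.25,0,0],[0.3,0,0],[0.35,0,0],[0.4,0,0],[0.45,0,0],[0.45,0,0]], "rotation": [[0,0,0.0005],[0,0,0.0005],[0,0,0.0005],[0,0,0.0005],[0,0,0.0005],[0,0,0.0005],[0,0,0.0005],[0,0,0.0005],[0,0,0.0005],[0,0,0.0005]], "hand": [1,1,1,1,1,1,1,1,1,1]}}

```text
time: 12.55
position: [0.6067, 0.1834, 0.1153]
tcp_rot: [-0.002, 0.751, 0.66, -0.001]
ft_force: [-0.2, -0.9, -0.7]
grip_width: 0.0311
```

```bash
python3 - <<'E'
from meas import *
T=report(.015,.035)
m=(T[...,2]>-.045)&(T[...,2]<-.004)&(abs(T[...,1])<.015)&(T[...,0]>.014)&(T[...,0]<.2)
im=load('wrist')['img'];h=cv2.cvtColor(im,cv2.COLOR_RGB2HSV); y=(h[...,0]>18)&(h[...,0]<30)&(h[...,1]>150)&(h[...,2]>90)&m
print('brass',y.sum(),np.percentile(T[y],[1,5],axis=0).round(4))
f=T[(T[...,0]>.004)&(T[...,0]<.02)&(abs(T[...,1]+.001)<.014)&(abs(T[...,1]+.001)>.008)&(T[...,2]<-.018)&(T[...,2]>-.026)]
print('front face x',np.percentile(f[:,0],[5,50,90,99]).round(4),len(f))
g=T[m&(T[...,2]<-.0225)&(T[...,0]>.02)];print('ferrule top starts',np.percentile(g[:,0],[.5,2,5]).round(4))
E
```

```text
p [0.6067 0.1834 0.1153] F [-0.17 -0.91 -0.69] Ftool [-0.93 -0.04  0.69] Mtool [ 0.016  0.081 -0.088] rows [[0.1285, 0.9917, -0.0051], [0.9917, -0.1285, 0.0014], [0.0007, -0.0052, -1.0]]
collar [-0.002  -0.0009 -0.0284] slopes -0.0013 -0.0132
bar at 0.015 [-0.001  -0.0144  0.0027 -0.0002] 0.00048 1474
offset needed y,z (mm): -0.1 -0.01 rot [ 0.0027 -0.0002]
brass 3722 [[ 0.0407 -0.0112 -0.0262]
 [ 0.0418 -0.01   -0.0256]]
front face x [0.0118 0.0122 0.0126 0.0128] 287
ferrule top starts [0.0409 0.0427 0.0459]
```

Request:
{"method": "send_rows", "body": {"delta_pos": [[0.05,-0.0005,0],[0.1,-0.0005,0],[0.15,0,0],[0.19,0,0],[0.22,0,0],[0.24,0,0],[0.25,0,0],[0.26,0,0],[0.26,0,0]], "rotation": [[0,0,0.001],[0,0,0.001],[0,0,0.001],[0,0,0.001],[0,0,0.001],[0,0,0.001],[0,0,0.001],[0,0,0.001],[0,0,0.001]], "hand": [1,1,1,1,1,1,1,1,1]}}

```text
time: 13.5
position: [0.61, 0.2088, 0.1153]
tcp_rot: [-0.002, 0.752, 0.659, -0.002]
ft_force: [0.5, 0.5, -1.2]
grip_width: 0.031
```

```bash
python3 - <<'E'
from h import *
s=bot.sense();p,Rm=rt();w=cap('wrist');T=(cloud(w)-p)@Rm
print(p.round(4),'Ft',(Rm.T@s['ft_force']).round(2))
g=T[(abs(T[...,1]+.001)<.012)&(T[...,2]<-.0225)&(T[...,2]>-.027)&(T[...,0]>.0135)&(T[...,0]<.04)];print('ferrule top starts',len(g),np.percentile(g[:,0],[.5,2,5]).round(4))
f=T[(T[...,0]>.004)&(T[...,0]<.0135)&(abs(T[...,1]+.001)<.014)&(abs(T[...,1]+.001)>.008)&(T[...,2]<-.022)&(T[...,2]>-.027)]
print('front',np.percentile(f[:,0],[50,90,99]).round(4))
E
```

```text
[0.61   0.2088 0.1153] Ft [0.55 0.45 1.24]
ferrule top starts 2354 [0.015  0.0155 0.0162]
front [0.0122 0.0126 0.0128]
```

Gap is about 2.5–3 mm. I'll creep in and watch the force.

Request:
{"method": "send_rows", "body": {"delta_pos": [[0.006,0,0],[0.012,0,0],[0.017,0,0],[0.02,0,0],[0.02,0,0]], "rotation": [[0,0,0],[0,0,0],[0,0,0],[0,0,0],[0,0,0]], "hand": [1,1,1,1,1]}}

```text
time: 14.05
position: [0.6102, 0.2107, 0.1153]
tcp_rot: [-0.002, 0.752, 0.659, -0.002]
ft_force: [-0.1, 0.8, -1.5]
grip_width: 0.0312
```

```bash
cat > f.py <<'E'
from h import *
s=bot.sense();p,Rm=rt();print(p.round(5),'Ft',(Rm.T@s['ft_force']).round(2),(Rm.T@s['wrist_torque']).round(3))
E
python3 f.py
```

```text
[0.61024 0.21074 0.11529] Ft [ 0.83 -0.17  1.52] [0.007 0.025 0.059]
```

Request:
{"method": "send_rows", "body": {"delta_pos": [[0.004,0,0],[0.004,0,0]], "rotation": [[0,0,0],[0,0,0]], "hand": [1,1]}}

```text
time: 14.25
position: [0.6103, 0.211, 0.1153]
tcp_rot: [-0.002, 0.752, 0.659, -0.002]
ft_force: [0.1, 0.1, -0.2]
grip_width: 0.0313
```

```bash
python3 f.py
```

```text
[0.61027 0.21096 0.1153 ] Ft [0.09 0.13 0.19] [-0.002 -0.106  0.011]
```

Request:
{"method": "send_rows", "body": {"delta_pos": [[0.005,0,0],[0.005,0,0],[0.005,0,0]], "rotation": [[0,0,0],[0,0,0],[0,0,0]], "hand": [1,1,1]}}

```text
time: 14.55
position: [0.6103, 0.211, 0.1153]
tcp_rot: [-0.002, 0.752, 0.659, -0.002]
ft_force: [-0.7, -2.4, 0.3]
grip_width: 0.0311
```

```bash
python3 f.py
```

```text
[0.61028 0.21101 0.11531] Ft [-2.49 -0.4  -0.34] [-0.024 -0.549 -0.057]
```

Request:
{"method": "send_rows", "body": {"delta_pos": [[0.005,0,0],[0.005,0,0]], "rotation": [[0,0,0],[0,0,0]], "hand": [1,1]}}

```text
time: 14.75
position: [0.6103, 0.211, 0.1153]
tcp_rot: [-0.001, 0.752, 0.659, -0.002]
ft_force: [-1.7, -4.6, 0.0]
grip_width: 0.0312
```

```bash
python3 f.py;python3 - <<'E'
from h import *
w=cap('wrist');cv2.imwrite('pics/k.png',cv2.resize(w['img'][150:350,180:400],None,fx=2.7,fy=2.7,interpolation=2)[:,:,::-1])
E
```

```text
[0.61028 0.211   0.11533] Ft [-4.82 -1.09 -0.01] [ 0.07  -0.729 -0.009]
```

View pics/k.png

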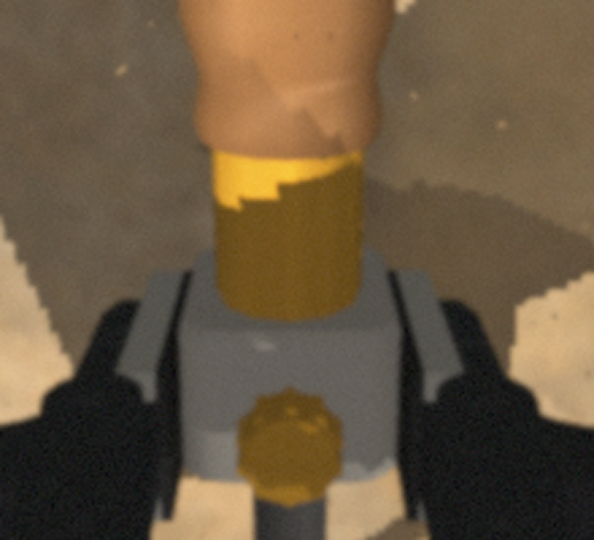

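The collar's face is hard against the ferrule (contact line at about (290,318)) with around 5 N of push and no further motion. I'll open, then lift straight off.

Request:
{"method": "send_rows", "body": {"delta_pos": [[0,0,0],[0,0,0],[0,0,0],[0,0,0],[0,0,0],[0,0,0]], "rotation": [[0,0,0],[0,0,0],[0,0,0],[0,0,0],[0,0,0],[0,0,0]], "hand": [1,0.2,0,-0.2,-0.2,-0.2]}}

```text
time: 15.4
position: [0.6103, 0.2113, 0.1154]
tcp_rot: [-0.001, 0.752, 0.659, -0.002]
ft_force: [0.3, -0.4, -0.2]
grip_width: 0.0513
```

```bash
python3 f.py;python3 - <<'E'
from h import *
w=cap('wrist');p,Rm=rt();T=(cloud(w)-p)@Rm
c=T[(abs(T[...,0])<.008)&(abs(T[...,1])<.019)&(T[...,2]<-.024)&(T[...,2]>-.033)]
print(np.percentile(c[:,1],[1,99]),np.median(c[:,2]),bot.sense()['grip_width'])
cv2.imwrite('pics/l.png',cv2.resize(w['img'][150:350,180:400],None,fx=2.7,fy=2.7,interpolation=2)[:,:,::-1])
E
```

```text
[0.61035 0.21127 0.11539] Ft [-0.37  0.34  0.16] [0.001 0.029 0.01 ]
[-0.01594517  0.01427096] -0.02731001515944147 0.05172872142048304
```

View pics/l.png

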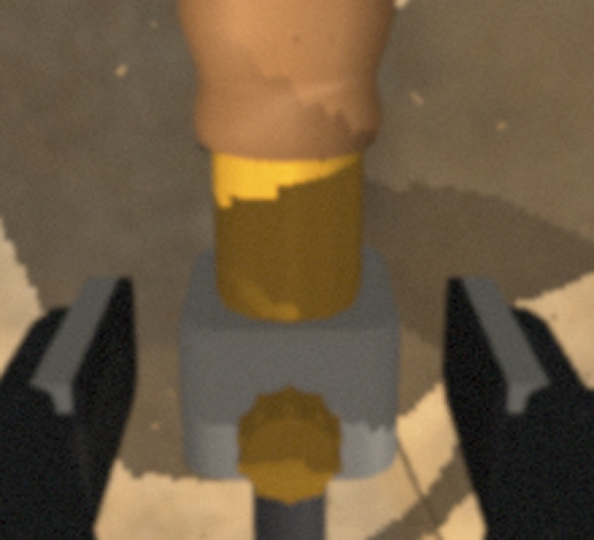

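The fingers are clear on both sides and the collar still sits against the ferrule. Lifting off.

Request:
{"method": "send_rows", "body": {"delta_pos": [[0,0,-0.15],[0,0,-0.3],[0,0,-0.5],[0,0,-0.7],[0,0,-0.9],[0,0,-0.9],[0,0,-0.9]], "rotation": [[0,0,0],[0,0,0],[0,0,0],[0,0,0],[0,0,0],[0,0,0],[0,0,0]], "hand": [-0.2,-0.2,-0.2,-0.2,-0.2,-0.2,-0.2]}}

```text
time: 16.15
position: [0.6111, 0.2114, 0.2052]
tcp_rot: [-0.001, 0.752, 0.659, -0.002]
ft_force: [-0.4, 0.1, 0.7]
grip_width: 0.0514
```

```bash
python3 f.py;python3 - <<'E'
from h import *
w=cap('wrist');cv2.imwrite('pics/m.png',w['img'][:,:,::-1])
P=cloud(w);p,Rm=rt();T=(P-p)@Rm
c=T[(abs(T[...,0])<.02)&(abs(T[...,1])<.019)&(abs(P[...,2]-.143)<.004)]
print(len(c),np.percentile(c,[1,50,99],axis=0).round(4).tolist(), cv2.minAreaRect((c[:,:2]*1000).astype(np.float32)))
g=T[(abs(T[...,1]+.001)<.01)&(abs(P[...,2]-.1405)<.002)&(T[...,0]>.011)&(T[...,0]<.04)];print('ferrule',np.percentile(g[:,0],[1,5]))
E
```

```text
[0.61113 0.21137 0.20523] Ft [ 0.08 -0.39 -0.69] [ 0.018 -0.005 -0.009]
1506 [[-0.0115, -0.0158, 0.0602], [0.0054, -0.0011, 0.062], [0.0193, 0.0144, 0.0652]] ((4.064908027648926, -0.6369180679321289), (31.253477096557617, 31.848365783691406), 89.23040771484375)
ferrule [0.01138115 0.011916  ]
```

View pics/m.png

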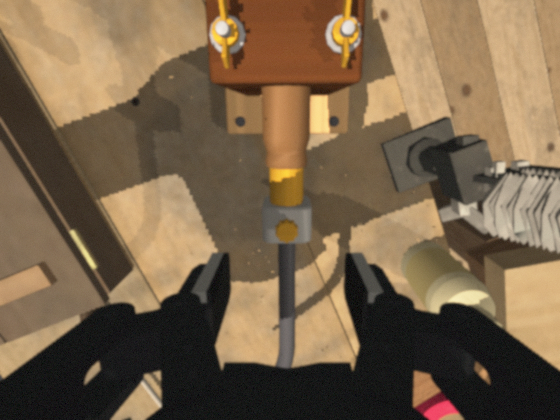

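The collar sits at (287,222), thumbscrew up and square, with no gap to the ferrule at (287,187). The gripper is well clear, so I'm handing in.

```bash
python3 -c "
from rig import bot
print(bot.sign_off())"
```

```text
the job is handed in; nothing more can be done
None
```

The 24 × 32 × 36 mm collar is on the tool, resting against the brass ferrule and released. I handed the job in at about 16 s; it gave no verdict, so the result below rests on my own checks.

- **Which collar:** of the three sizes on the bench, I took the middle one. Its top measured 24.3 × 32.0 mm and it stood 48 mm high with the thumbscrew.
- **Fitting:** I threaded it over the cutter and along the neck, turned it round the bend, then slid it down the shank. I re-measured the bar from the wrist camera between steps. The force reading at the end of each move stayed within about 2 N; I did not read it during the moves.
- **Seating:** it met the ferrule at about 2.5 N and stopped moving, and a further nudge raised that to 5 N with no travel. I opened the gripper and lifted straight up.
- **Last checks:** the picture shows the collar square, thumbscrew up, with no visible gap. The gripper was 90 mm above it and reading almost no force. After release it settled about 1 mm, so it hangs on the bar within tolerance.
- **Disagreement:** my early estimate of the ferrule face was about 1 mm farther along than where contact came. The close-up camera gap and the force reading both matched the contact point, so I trusted those.
- **Not re-measured:** I did not measure the glue bottle, wax tin or cup again. Nothing I did went near them.

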